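# Put the socket tray back in order

### The job

Put the yellow socket tray back in order. Two things are wrongly placed in it: the bolt belongs in the round steel parts dish, and the largest socket stands in another socket's cup. In the end the four chrome sockets stand in the four cups by size, from the smallest at the hang-tab end to the largest at the other end, each upright and flat on the floor of its cup, inside the rim.

Things in the scene. Friction and masses are not known exactly. Their poses are not given: they have to be found in the camera images.
- socket13: the smallest of four loose chrome steel wrench sockets, a round piece 22 mm in diameter at its upper end and 38 mm tall (straight-sided), standing upright with its hexagonal mouth up. Origin: centre of its underside; z up. It starts standing on the bench (z = 0).
- socket22: the second smallest of four loose chrome steel wrench sockets, a round piece 30 mm in diameter at its upper end and 43 mm tall (straight-sided), standing upright with its hexagonal mouth up. Origin: centre of its underside; z up. It starts standing on the bench (z = 0).
- socket30: the second largest of four loose chrome steel wrench sockets, a round piece 41 mm in diameter at its upper end and 51 mm tall (the lower 18 mm narrower, 32 mm in diameter), standing upright with its hexagonal mouth up. Origin: centre of its underside; z up. It starts standing on the bench (z = 0).
- socket36: the largest of four loose chrome steel wrench sockets, a round piece 50 mm in diameter at its upper end and 58 mm tall (the lower 20 mm narrower, 34 mm in diameter), standing upright with its hexagonal mouth up. Origin: centre of its underside; z up. It starts in a wrong cup of the tray.
- cup1: first cup, at the end with the hang tab: for the smallest socket. Round shallow cup 40 mm inside, yellow rim 3 mm thick, 5 mm high, black floor; part of the fixed yellow tray. Origin: centre of the floor, 10 mm above the bench; z up, x along the row, away from the tab. Tray: strip 296 x 74 x 10 mm, cups 70 mm apart; a tab with a hang hole sticks out 24 mm at this end.
- cup2: second cup from the hang tab. Round shallow cup 50 mm inside, yellow rim 3 mm thick, 5 mm high, black floor; part of the fixed yellow tray. Origin: centre of the floor, 10 mm above the bench; z up, x along the row, away from the tab.
- cup3: third cup from the hang tab. Round shallow cup 54 mm inside, yellow rim 3 mm thick, 5 mm high, black floor; part of the fixed yellow tray. Origin: centre of the floor, 10 mm above the bench; z up, x along the row, away from the tab.
- cup4: fourth cup, farthest from the hang tab: for the largest socket. Round shallow cup 56 mm inside, yellow rim 3 mm thick, 5 mm high, black floor; part of the fixed yellow tray. Origin: centre of the floor, 10 mm above the bench; z up, x along the row, away from the tab.
- bolt: loose dark steel hex bolt, standing on its head in one of the tray's cups: hexagonal head 30 mm across flats (35 mm over the corners) and 12.5 mm thick at the bottom, plain round threaded shank 20 mm in diameter above it, 70 mm tall in all. Origin: centre of the head's underside; z along the shank, up at the start.
- dish: round stainless steel parts dish, held to the bench (does not move): 140 mm across the rim, floor about 110 mm across, wall 26 mm high, floor 3 mm above the bench. Origin: centre of its underside, on the bench.
There are look-alikes about, which are no part of the job. Leave any blue or red look-alike of the bolt alone. What is shaped like the socket22 but red is not meant.

How it is judged:
At the end, for the whole second after the job is handed in: At rest: sockets by size, smallest in cup1 to largest in cup4, each upright (0.08 rad), on its cup's floor (3 mm), within 12.5 mm of the cup's centre; the bolt in the dish, standing or lying, its origin within 65 mm of the dish's centre and below 35 mm (horizontal distance between socket13 and cup1 below 0.0125 m and z of socket13 in the frame of cup1 between -0.003 and 0.003 m and angle between each of socket13, socket22, socket30, socket36's own z axis and vertical below 0.08 rad and linear speed of each of socket13, socket22, socket30, socket36, bolt below 0.01 m/s and horizontal distance between socket22 and cup2 below 0.0125 m and z of socket22 in the frame of cup2 between -0.003 and 0.003 m and horizontal distance between socket30 and cup3 below 0.0125 m and z of socket30 in the frame of cup3 between -0.003 and 0.003 m and horizontal distance between socket36 and cup4 below 0.0125 m and z of socket36 in the frame of cup4 between -0.003 and 0.003 m and horizontal distance between bolt and dish below 0.065 m and height (world z) of bolt below 0.035 m); the robot touches nothing.
It also fails if it takes over 115 s, if anything falls off the work surface, if the arm or the gripper's body presses on something with over 40 N, if the wrist force passes 120 N, or if a joint passes its speed limit or range.

### The arm

A 6-joint arm with a two-finger parallel gripper is mounted at the origin on the work surface. World frame = base frame: x ahead of the robot, y to its left, z up, the work surface at z = 0. Lengths are in m, angles in rad, forces in N, time in s.
With the tool pointing down it reaches from about 0.325 to 0.75 m from the base axis. Payload 7.6 kg.
Tool frame: the origin (TCP) lies midway between the tips of the shut fingers; the grasp point (between the pads) lies 19 mm behind it; z points along the fingers, y is the line along which they close (so a half turn about z gives the same grasp; the last joint's range is limited). The gripper opens to 85 mm and grips with 20 to 120 N. Pads are 22 mm wide; open, the fingers measure 114 mm over their backs; the gripper's body (76 mm by 85 mm) begins 54 mm behind the grasp point. The pads swing forward as they close: fully open they stand 13 mm farther back than shut.
Start: joints at [1.184, 0.052, 1.401, -0, 1.689, -0.07], TCP at [0.164, 0.499, 0.231] pointing down, gripper open.
Joint ranges: [-2.9, 2.9], [-0.91, 2.17], [0.12, 2.37], [-1.06, 4.2], [0.26, 2.73], [-2.93, 2.93]. Speed limits (rad/s): [2.57, 2.57, 3.01, 3.14, 3.14, 3.14].

### API

Orientations are given as a unit quaternion [x, y, z, w].
In Python, from rig import move_to, movel, goto_joints, command_gripper, dwell, solve_ik, grab_frame, Unreachable, job_done, get_clock, get_joint_positions, get_dq, get_tau, get_ee_pos, get_eef_rot, get_ft_force, get_moment, get_width, get_grasp_force gives the robot as it stands. Calls block until the motion is done:
- move_to(position, orientation): joint-space move of the TCP to a pose.
- movel(position, attitude=None, vel=0.15): straight line of the TCP; attitude=None keeps the orientation; vel is the mean speed in m/s.
- goto_joints(angles): joint-space move.
- command_gripper(opening, squeeze=None): finger opening in m; squeeze is the grip in N (None keeps the last); returns when the fingers have stopped.
- dwell(seconds).
- solve_ik(position, orientation): joint angles nearest the present ones, or None.
- grab_frame(name): name is "scene" or "top"; returns a dict with "pixels" (480x640x3 uint8, blue, green, red), "range_z" (480x640 float32, m along the optical axis (not along the pixel's ray), 0 where there is no reading), "fov_y" (degrees; the focal length in pixels is half the picture's height over the tangent of half this angle, whatever the lens; pixels are square), "cx", "cy" (the principal point, pixels), "xyz" and "attitude" of the camera in the world. Camera axes: x right, y up, looking along -z (the intrinsics and any distortion apply to the point x, -y, -z); pixel columns grow to the right and rows downward; lengths in m; the calibration is good to about 2 mm. A picture is of the moment at which its call begins.
A pose or a line that the arm cannot do raises Unreachable and nothing moves.
- job_done(): hands the job in; it is judged then, once.
Readings, each from a call of its own:
- get_clock(): time.
- get_joint_positions(): joint angles.
- get_dq(): joint speeds.
- get_tau(): joint torques, N m.
- get_ee_pos(): TCP position.
- get_eef_rot(): TCP orientation.
- get_ft_force(): force on the tool from outside, world axes, zero at the start.
- get_moment(): the same for the moment, N m.
- get_width(): finger opening in m.
- get_grasp_force(): force on a finger pad.
Only numpy, scipy, OpenCV 4.12 (cv2) and the standard library are available. Lean on these libraries where they do the work, as an engineer would, in place of code of your own. Each camera call takes 0.05 s, during which the arm holds its last target. There are 200 camera calls.

## Working session

There is one attempt and no reset: what is moved stays moved. The work goes in short steps, each a Python script; the robot and the scene stay as the last script left them, time stands still between calls to the robot, and variables do not carry over. Pictures are saved under pics/ and viewed, at most 14 in all, crops included, and the job is handed in when it is done.

```bash
mkdir -p pics
python3 - <<'E'
from rig import *
import cv2,numpy as np
for n in("scene","top"):
    f=grab_frame(n);cv2.imwrite(f"pics/{n}0.png",f["pixels"]);np.savez(f"{n}0.npz",**f)
    print(n,{k:v for k,v in f.items() if k not in("pixels","range_z")},(f["range_z"]>0).mean())
print(get_clock(),get_eef_rot())
E
ls
```

```text
scene {'fov_y': 56.53292326726506, 'cx': 318.2540947592943, 'cy': 234.69163638512563, 'xyz': array([ 1.10498276, -0.01822184,  0.62048262]), 'attitude': array([0.28158863, 0.2626411 , 0.64567033, 0.65942196])} 0.996044921875
top {'fov_y': 47.082299902719924, 'cx': 321.4645930801958, 'cy': 240.20763985042268, 'xyz': array([0.3169379 , 0.00184899, 1.20377185]), 'attitude': array([ 0.06755406, -0.05776604, -0.69515636,  0.71334225])} 0.99591796875
0.1 [ 1.57742350e-01  9.87480047e-01 -6.95902410e-04 -1.52356108e-04]
pics
scene0.npz
top0.npz
```

View pics/scene0.png

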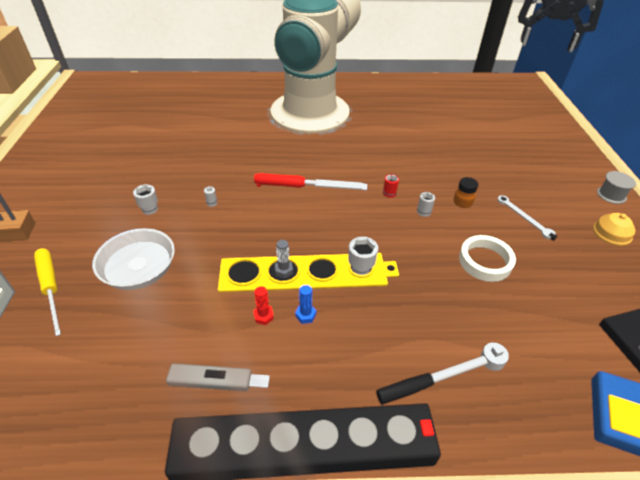

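View pics/top0.png

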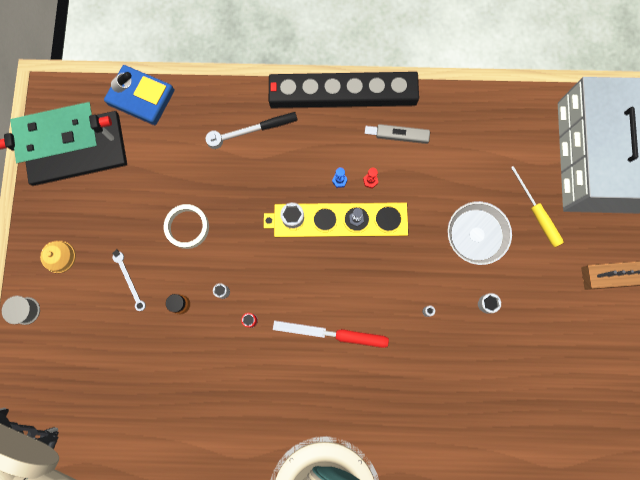

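The scene view and the top view agree. Row in the top view: tab at (268,220), socket36 in cup1 at (292,215), empty cup2 at (325,219), bolt in cup3 at (357,217), empty cup4 at (388,218).

- **Bolt candidates:** dark (357,217) is in the tray, so this one. Blue (340,178) and red (372,178) are look-alikes.
- **socket22 candidates:** chrome (220,290) is the one. Red (248,320) is a look-alike, and the black pot at (176,303) is something else.
- **socket13:** (430,311).
- **socket30:** (490,303).
- **Dish:** (480,233). The white ring at (185,226) is not it.

```bash
cat > vis.py <<'E'
import numpy as np,cv2
from scipy.spatial.transform import Rotation as R
def ray(f,uv):
    fl=240/np.tan(np.radians(float(f["fov_y"]))/2); uv=np.atleast_2d(uv).astype(float)
    d=np.c_[(uv[:,0]-f["cx"])/fl,-(uv[:,1]-f["cy"])/fl,-np.ones(len(uv))]
    return R.from_quat(f["attitude"]).apply(d)
def cast(f,uv,z):
    d=ray(f,uv); return f["xyz"]+d*((z-f["xyz"][2])/d[:,2])[:,None]
def cloud(f):
    v,u=np.mgrid[:480,:640]; d=ray(f,np.c_[u.ravel(),v.ravel()])
    return (f["xyz"]+d*f["range_z"].ravel()[:,None]).reshape(480,640,3)
def top_of(f,uv,z,r=22,tol=.006):
    """centre of the flat top at height z near pixel uv: min circle of the pixels at that height"""
    P=cloud(f); m=np.abs(P[...,2]-z)<tol; k=np.zeros_like(m); u,v=uv; k[v-r:v+r,u-r:u+r]=1
    n,l,s,c=cv2.connectedComponentsWithStats((m&k).astype(np.uint8)); 
    if n<2: return None
    i=1+np.argmax(s[1:,4]); q=np.argwhere(l==i)[:,::-1]
    w=cast(f,q,z)[:,:2].astype(np.float32); (c,rad)=cv2.minEnclosingCircle(w)
    return np.round(c,4),round(2*rad*1e3,1),len(q),np.round(np.median(P[l==i][:,2]),4)
def yellow(f,uv,z):
    h=cv2.cvtColor(f["pixels"],cv2.COLOR_BGR2HSV); m=cv2.inRange(h,(22,120,90),(35,255,255))
    n,l,s,c=cv2.connectedComponentsWithStats(m); i=l[uv[1],uv[0]]; 
    cs,_=cv2.findContours((l==i).astype(np.uint8),cv2.RETR_EXTERNAL,cv2.CHAIN_APPROX_NONE)
    return max(cs,key=len)[:,0]
E
cat > m.py <<'E'
from vis import *
T=dict(np.load("top0.npz"));S=dict(np.load("scene0.npz"))
for n,f in(("top",T),("scene",S)):
    P=cloud(f);print(n,"bench z pctl",np.percentile(P[...,2],[5,30,50,70]).round(4))
for n,a,b,z in(("s13",(430,311),(210,191),.038),("s22",(220,290),(426,198),.043),("s30",(490,303),(145,190),.051),("s36",(292,215),(363,246),.068),("bolt",(357,215),(283,245),.08),("dish",(480,233),(134,255),.026)):
    r=42 if n=="dish" else 18
    print(n,top_of(T,a,z,r),top_of(S,b,z,r))
for n,f,uv,cups in(("top",T,(340,233),((325,219),(388,218))),("scene",S,(303,285),((243,272),(322,269)))):
    g=cv2.cvtColor(f["pixels"],cv2.COLOR_BGR2GRAY)
    w=cast(f,yellow(f,uv),.010)[:,:2].astype(np.float32)
    print(n,cv2.minAreaRect(w))
    for u,v in cups:
        l=cv2.connectedComponents((g<45).astype(np.uint8))[1]; q=np.argwhere(l==l[v,u])[:,::-1]
        print(" cup",np.round(cv2.minEnclosingCircle(cast(f,q,.010)[:,:2].astype(np.float32)),4) if 0 else cv2.fitEllipse(cv2.findContours((l==l[v,u]).astype(np.uint8),0,1)[0][0]),len(q),cast(f,q,.010).mean(0).round(4))
E
python3 m.py
```

```text
top bench z pctl [-7.504e-01 -1.600e-03  3.000e-04  2.300e-03]
scene bench z pctl [-0.4911  0.0006  0.0015  0.0025]
s13 (array([ 0.3814, -0.2101]), 22.4, 51, np.float64(0.0362)) (array([ 0.3871, -0.2114]), 28.0, 73, np.float64(0.0377))
s22 (array([0.4121, 0.2331]), 30.2, 68, np.float64(0.0426)) (array([0.4167, 0.2308]), 36.7, 106, np.float64(0.0418))
s30 (array([ 0.3997, -0.3341]), 41.5, 138, np.float64(0.0499)) (array([ 0.4056, -0.3342]), 50.5, 175, np.float64(0.0506))
s36 (array([0.5745, 0.0844]), 50.9, 192, np.float64(0.0674)) (array([0.5804, 0.0834]), 55.9, 319, np.float64(0.0679))
bolt (array([ 0.5787, -0.0532]), 21.2, 76, np.float64(0.0801)) (array([ 0.5833, -0.0551]), 26.0, 115, np.float64(0.0812))
dish (array([ 0.553, -0.321]), 139.3, 523, np.float64(0.0246)) (array([ 0.5547, -0.3224]), 143.2, 772, np.float64(0.0254))Traceback (most recent call last):
  File "m.py", line 10, in <module>
    w=cast(f,yellow(f,uv),.010)[:,:2].astype(np.float32)
             ~~~~~~^^^^^^
TypeError: yellow() missing 1 required positional argument: 'z'
```

```bash
sed -i 's/def yellow(f,uv,z)/def yellow(f,uv)/' vis.py
cat >> m.py <<'E'
g=T["pixels"];cv2.imwrite("pics/crop.png",cv2.resize(g[160:340,190:520],None,fx=2.4,fy=2.4,interpolation=cv2.INTER_CUBIC))
E
python3 m.py | tail -6
```

```text
bolt (array([ 0.5787, -0.0532]), 21.2, 76, np.float64(0.0801)) (array([ 0.5833, -0.0551]), 26.0, 115, np.float64(0.0812))
dish (array([ 0.553, -0.321]), 139.3, 523, np.float64(0.0246)) (array([ 0.5547, -0.3224]), 143.2, 772, np.float64(0.0254))
top ((0.5788503289222717, -0.008324414491653442), (0.07485926896333694, 0.3172336518764496), 2.0845370292663574)
 cup ((318.2764587402344, 239.2955322265625), (557.7105102539062, 771.4446411132812), 89.9044418334961) 304227 [0.5441 0.0251 0.01  ]
 cup ((318.2764587402344, 239.2955322265625), (557.7105102539062, 771.4446411132812), 89.9044418334961) 304227 [0.5441 0.0251 0.01  ]
scene ((0.022247910499572754, 0.1295679807662964), (1.835831880569458, 2.658620834350586), 1.6130993366241455)Traceback (most recent call last):
  File "m.py", line 14, in <module>
    print(" cup",np.round(cv2.minEnclosingCircle(cast(f,q,.010)[:,:2].astype(np.float32)),4) if 0 else cv2.fitEllipse(cv2.findContours((l==l[v,u]).astype(np.uint8),0,1)[0][0]),len(q),cast(f,q,.010).mean(0).round(4))
                                                                                                       ~~~~~~~~~~~~~~^^^^^^^^^^^^^^^^^^^^^^^^^^^^^^^^^^^^^^^^^^^^^^^^^^^^^^^^^^
cv2.error: OpenCV(4.12.0) /io/opencv/modules/imgproc/src/shapedescr.cpp:361: error: (-201:Incorrect size of input array) There should be at least 5 points to fit the ellipse in function 'fitEllipseNoDirect'
```

```bash
sed -i '/^for n,f,uv,cups/,$d' m.py
cat >> m.py <<'E'
f=T
h=cv2.cvtColor(f["pixels"],cv2.COLOR_BGR2HSV); m=cv2.inRange(h,(22,120,60),(35,255,255))
cs,hi=cv2.findContours(m,cv2.RETR_CCOMP,cv2.CHAIN_APPROX_NONE)
for c,k in zip(cs,hi[0]):
    if k[3]>=0 and cv2.contourArea(c)>60 and 260<c[:,0,0].mean()<410 and 190<c[:,0,1].mean()<245:
        w=cast(f,c[:,0],.012)[:,:2]; q,r=cv2.minEnclosingCircle(w.astype(np.float32)); print("hole",c[:,0].mean(0).round(1),w.mean(0).round(4),np.round(q,4),2e3*r)
print("box",cv2.boxPoints(cv2.minAreaRect(cast(f,yellow(f,(340,233)),.010)[:,:2].astype(np.float32))).round(4))
print("tab tip",cast(f,[[264,220]],.01).round(4))
g=T["pixels"];cv2.imwrite("pics/crop.png",cv2.resize(g[160:340,190:520],None,fx=2.4,fy=2.4,interpolation=cv2.INTER_CUBIC))
E
python3 m.py | tail -12
```

```text
s30 (array([ 0.3997, -0.3341]), 41.5, 138, np.float64(0.0499)) (array([ 0.4056, -0.3342]), 50.5, 175, np.float64(0.0506))
s36 (array([0.5745, 0.0844]), 50.9, 192, np.float64(0.0674)) (array([0.5804, 0.0834]), 55.9, 319, np.float64(0.0679))
bolt (array([ 0.5787, -0.0532]), 21.2, 76, np.float64(0.0801)) (array([ 0.5833, -0.0551]), 26.0, 115, np.float64(0.0812))
dish (array([ 0.553, -0.321]), 139.3, 523, np.float64(0.0246)) (array([ 0.5547, -0.3224]), 143.2, 772, np.float64(0.0254))
hole [324.4 218.8] [0.5787 0.016 ] [0.5785 0.0156] 52.42148041725159
hole [356.3 218.6] [ 0.5809 -0.0543] [ 0.5809 -0.0546] 56.17090314626694
hole [388.1 218.2] [ 0.5836 -0.1248] [ 0.5834 -0.1245] 58.44399705529213
box [[ 0.5357  0.1488]
 [ 0.5472 -0.1682]
 [ 0.622  -0.1655]
 [ 0.6105  0.1515]]
tab tip [[0.5732 0.15   0.01  ]]
```

View pics/crop.png

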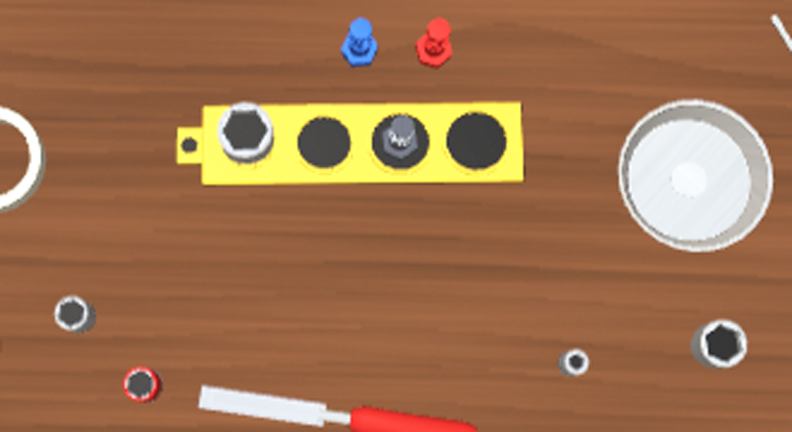

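The crop confirms the choices: dark bolt in cup3, chrome socket36 in cup1, and chrome socket22 at crop (72,313) apart from the red one at (140,384). Hole diameters and the 70 mm pitch match the description. I'll move the bolt and socket36 first.

```bash
cat > act.py <<'E'
from rig import *
import numpy as np
from scipy.spatial.transform import Rotation as R
CUP={i+1:np.array([.5762,.0860])+i*np.array([.00243,-.0702]) for i in range(4)}
def quat(a): 
    y=np.array([np.cos(a),np.sin(a),0]); z=np.array([0,0,-1.]); return R.from_matrix(np.c_[np.cross(y,z),y,z]).as_quat()
def best(xyz,a=.035):
    c=[(abs(j[5]),q) for q in(quat(a),quat(a+np.pi)) if (j:=solve_ik(xyz,q)) is not None]
    return min(c,key=lambda t:t[0])[1]
HOV=.19
def pick(xy,g,d,base,N=60):
    p=[*xy,base+g-.019]; h=[*xy,HOV]
    q=best(h); command_gripper(min(.085,d+.018)); move_to(h,q)
    movel([*xy,p[2]+.03],vel=.25); movel(p,vel=.08)
    command_gripper(max(0,d-.015),N); print("width",get_width(),"want",d,"F",get_grasp_force())
    movel(h,vel=.2); print(" lifted width",round(get_width(),4),"t",get_clock(),"ft",np.round(get_ft_force(),1))
def place(xy,g,d,base,gap=.001):
    h=[*xy,HOV]; move_to(h,best(h)); z=base+g-.019+gap
    movel([*xy,z+.025],vel=.2); movel([*xy,z],vel=.05)
    print(" err",np.round(np.array(get_ee_pos())-[*xy,z],4),"ft",np.round(get_ft_force(),1))
    command_gripper(d+.018); movel(h,vel=.2); print(" placed t",get_clock())
E
python3 - <<'E'
from act import *
pick((.5787,-.0537),.048,.020,.010)
place((.553,-.321),.048,.020,.003)
pick((.5750,.0846),.040,.050,.010)
place(CUP[4],.040,.050,.010)
from vis import *
T=grab_frame("top");np.savez("top1.npz",**T);cv2.imwrite("pics/top1.png",T["pixels"])
print(top_of(T,(388,215),.068,25),top_of(T,(480,233),.073,25))
E
```

```text
width 0.019007986724557575 want 0.02 F 58.599876165390015
 lifted width 0.0186 t 5.45 ft [-0.4 -0.4 -2. ]
 err [-0.0002  0.0001 -0.0003] ft [-1.5 -0.   0.1]
 placed t 9.2083
width 0.048564937481249695 want 0.05 F 63.0340700520901
 lifted width 0.0485 t 13.55 ft [-0.6  0.5 -4.4]
 err [-0.0002  0.     -0.0001] ft [-2.4  0.3 -0.9]
 placed t 17.1417
(array([ 0.5973, -0.1152]), 33.0, 50, np.float64(0.0675)) (array([ 0.5529, -0.3196]), 21.2, 79, np.float64(0.0729))
```

Run:
```python
from act import *
h=[.40,-.334,.19];move_to(h,best(h))
from vis import *
T=grab_frame("top");print(top_of(T,(388,215),.068,25),top_of(T,(480,233),.073,25))
cv2.imwrite("pics/t2.png",cv2.resize(T["pixels"][150:340,190:530],None,fx=2.3,fy=2.3))
```

```text
(array([ 0.5827, -0.1236]), 50.6, 202, np.float64(0.0674)) (array([ 0.552 , -0.3199]), 21.7, 77, np.float64(0.0734))
```

View pics/t2.png

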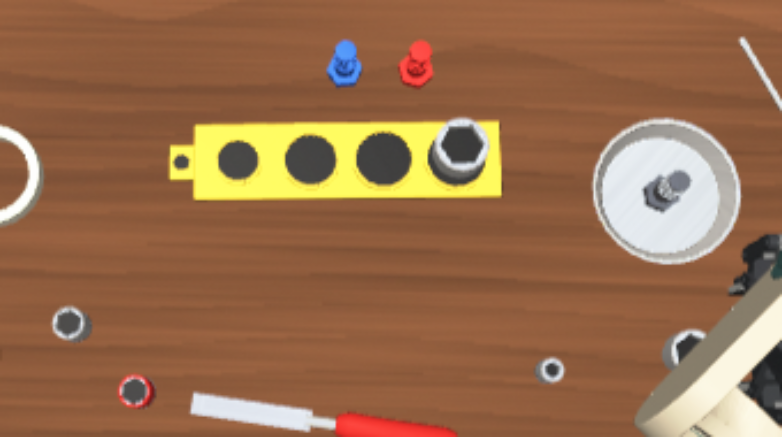

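The crop shows the bolt standing in the dish (665,190) and socket36 in cup4 (460,145), with its top centred and at z=67. Next are the other three sockets.

Run:
```python
from act import *
for xy,g,d,c in(((.4000,-.3341),.036,.041,3),((.4124,.2328),.029,.030,2),((.3818,-.2101),.027,.022,1)):
    pick(xy,g,d,0); 
    if get_width()<d-.006: print("MISSED",c); break
    place(CUP[c],g,d,.010)
h=[.40,-.30,.25];move_to(h,best(h))
from vis import *
T=grab_frame("top");S=grab_frame("scene")
for n,z,uv,c in(("13",.048,(292,217),1),("22",.053,(325,217),2),("30",.061,(357,216),3),("36",.068,(388,215),4)):print(n,top_of(T,uv,z,16 if c<4 else 22),CUP[c])
print(top_of(T,(480,233),.073,25))
cv2.imwrite("pics/t3.png",cv2.resize(np.vstack([T["pixels"][160:260,250:530],S["pixels"][215:315,160:440]]),None,fx=2.8,fy=2.8))
```

```text
width 0.03944383713056278 want 0.041 F 61.01604567607865
 lifted width 0.0393 t 21.3917 ft [-0.5  0.4 -1.9]
 err [-0.0002  0.0001 -0.0001] ft [-2.   1.   0.9]
 placed t 25.4167
width 0.028543324679101232 want 0.03 F 59.54056925489567
 lifted width 0.0287 t 29.5667 ft [-0.1  0.1 -1. ]
 err [-0.0002 -0.     -0.    ] ft [-2.7 -0.6  3.1]
 placed t 33.4583
width 0.02009993323619868 want 0.022 F 58.82402877265122
 lifted width 0.0204 t 37.5083 ft [ 0.9 -0.6 -1.6]
 err [-0.0002 -0.     -0.0001] ft [-3.3 -0.3  3.5]
 placed t 41.7083
13 (array([0.5753, 0.0855]), 22.7, 54, np.float64(0.048)) [0.5762 0.086 ]
22 (array([0.5776, 0.0164]), 30.0, 59, np.float64(0.0526)) [0.57863 0.0158 ]
30 (array([ 0.5805, -0.0556]), 40.9, 126, np.float64(0.0605)) [ 0.58106 -0.0544 ]
36 (array([ 0.5824, -0.1233]), 51.3, 204, np.float64(0.0671)) [ 0.58349 -0.1246 ]
(array([ 0.5526, -0.3192]), 22.2, 80, np.float64(0.0732))
```

View pics/t3.png

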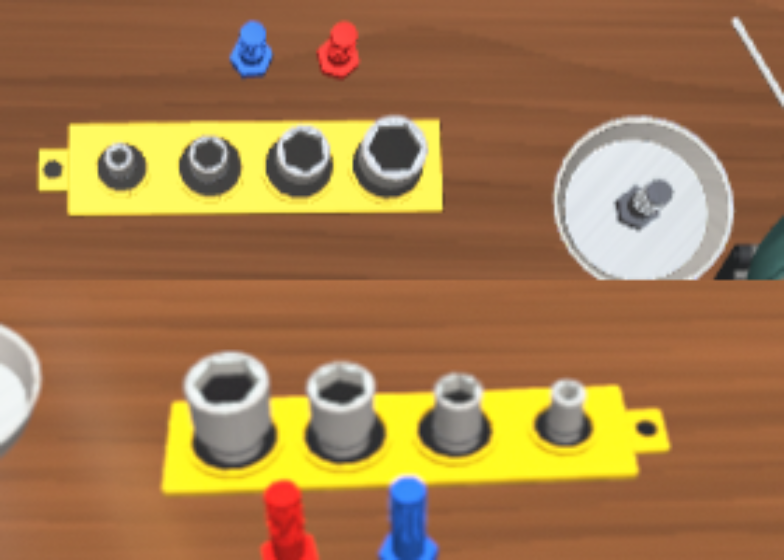

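Both views show the four sockets upright in order by size (crop tops at (120,157), (210,155), (303,150) and (393,148)). All are within about 2 mm of their cup centres and at the right heights. The bolt is in the dish.

```bash
python3 -c "
from rig import *
print(job_done(),get_clock())"
```

```text
the job is handed in; nothing more can be done
the job is handed in; nothing more can be done
```

The job is handed in at about 43 s of the 115 s allowed: the four sockets stand by size in cups 1 to 4, each within about 2 mm of its cup's centre, and the bolt stands in the dish; the hand-in call returned no verdict.

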